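# Roll the chisel crate into the bay and hold up a chisel for its edge check

### The arm

A 6-joint arm with a two-finger parallel gripper is mounted at the origin on the work surface. World frame = base frame: x ahead of the robot, y to its left, z up, the work surface at z = 0. Lengths are in m, angles in degrees, forces in N, time in s.
With the tool pointing down it reaches from about 0.325 to 0.875 m from the base axis. Payload 4.4 kg.
Tool frame: the origin (TCP) lies midway between the tips of the shut fingers; the grasp point (between the pads) lies behind it (pinch_z is the x of the grasp point in the tool frame, in m); x points along the fingers, z is the direction in which the jaws open and shut, and the axes are right-handed (so a half turn about x gives the same grasp; the last joint's range is limited). The gripper opens to 85 mm and grips with 20 to 120 N. Pads are 22 mm wide; open, the fingers measure 114 mm over their backs; the gripper's body (76 mm by 85 mm) begins 54 mm behind the grasp point. The pads swing forward as they close: fully open they stand 13 mm farther back than shut.
Start: joints at [62.538, 11.837, 88.321, -0, 79.842, -8.623], TCP at [0.186, 0.544, 0.231] pointing down, gripper open.
Joint ranges: [-156.59, 156.59], [-49.26, 127.26], [12.9, 141.05], [-63.56, 243.56], [4.71, 150.69], [-161.64, 161.64]. Speed limits (degrees/s): [159.86, 159.86, 180, 180, 180, 180].

### API

Orientations are given as a 3x3 rotation matrix whose columns are the frame's x, y, z axes.
In Python, from plant import * gives the robot as it stands. The module is installed in compiled form; this text tells all that it offers.
- The arm moves only by the tool send_rows, never from a script. Its arguments are lists of equal length, an entry for each row: "travel": the shift along the world's x, y, z in m, a list of three; "rot": the turn, a rotation vector about the world's x, y, z in degrees, a list of three. A call has 1 to 20 rows; each row shifts and turns the pose as measured when the row begins; what a row does not reach is not made up. A row lasts 1/10 s, in which the tool goes at most 50 mm and 8.59 degrees, less where a joint would pass 70% of its speed; a pose out of reach is approached as far as the arm can. A call is refused whole if a number of a shift passes 0.05 or a number of a turn 8.59, either way. A call with a gripper value outside its range is refused whole. "jaw" is the closure, from -1 (fully open) to 1 (shut), so that 0 is half open, set as the call begins (left out, the last holds). The fingers move at their own pace and stop on an object; "newtons" is the grip in N (left out, the last holds). Time passes only in rows, so rows that do not move let the fingers close. It gives the time, the measured TCP pose, the force and the opening at its end, in the units of the state.
- observe(): the state, without advancing time (a new reading comes with each control period).
- capture(name): name is "scene" or "top" or "wrist"; returns a dict with "frame" (480x640x3 uint8, red, green, blue), "mtx" (3x3 intrinsics, pixels), "cam_to_world" (4x4, takes a point from camera to world coordinates). Camera axes: x right, y down, z forward; pixel columns grow to the right and rows downward; lengths in m; the calibration is good to about 2 mm. A picture is of the moment at which its call begins. There is no depth.
- hand_in(): hands the job in, once; it reports no verdict.
The state is a dict: "clock": time; "q": joint angles; "qvel": joint speeds; "joint_torque": joint torques, N m; "position": TCP position; "orientation": TCP orientation; "ft_force": force on the tool from outside, world axes, zero at the start; "torque": the same for the moment, N m; "gripper_width": finger opening in m.
Only numpy, scipy, OpenCV 4.12 (cv2) and the standard library are available. Lean on these libraries where they do the work, as an engineer would, in place of code of your own. Each camera call takes 0.05 s, during which the arm holds its last target.

### The job

Push the grey crate of chisels along the roller track until it sits home against the end stop of the green bay. Then draw the red-handled chisel out of its sloped holder, turn it level and keep it raised, all of it at least 25 cm above the bench, for an edge check. Finish while still holding it level and steady in the gripper, with the crate still home, the blue chisel still in its holder and the other things on the bench left alone.

Things in the scene. Friction and masses are not known exactly. Their poses are not given: they have to be found in the camera images.
- track: roller track fixed on the bench, 560 mm long in its y, 238 mm wide in x; origin on the bench under its middle, z up. Twelve free-turning steel rollers, tops 45 mm above the bench, between aluminium side rails (inner faces at x = +-105 mm, tops 55 mm above the bench). The crate travels towards +y into the bay, where green cheeks (from y = 7 mm on) stand 75 mm high
- stop (a point): middle of the face of the black rubber pad on the bay's green end stop, 80 mm above the bench; axes as the track's. The stop is 110 mm high, with a dark bar on top up to 128 mm above the bench
- bay (a point): point on the track's midline, level with the roller tops, where the crate's origin lies when the crate is fully home against the end stop; axes as the track's (+y is the way into the bay)
- crate: open grey plastic crate, loose on the rollers and free to roll, about 0.6 kg empty. 200 mm in its x, 260 mm in its y, 70 mm high, walls 5 mm; origin at the centre of its underside, axes parallel to the track's, 5 mm play to each side rail. Starts 150 to 230 mm short of home
- holder_a (a point): middle of the mouth of the crate's wooden holder nearer its -y end (crate y = -50 mm): a sloped tube 70 mm deep, 10 by 29 mm inside, leaning 45 degrees with its mouth up and towards the crate's -x (the robot's side). A chisel in it is drawn out along its own z; its whole handle stands clear above the mouth. Axes as the crate's
- holder_b (a point): the same for the other holder, at crate y = +50 mm
- red_chisel: wood chisel with a red handle, the one to draw out and hold; 0.18 kg, 185 mm long. Origin at the cutting tip, own z along the tool from tip to butt, own y across the blade. Along z: blade 0-80 mm (6 mm in x, 25 in y), neck and collar to 95, flat-sided handle 95-181 (24 mm in x, 26 in y), cap to 185; balance about 100. Starts tip down in either of the crate's two holders, leaning 45 to 49 degrees
- blue_chisel: wood chisel with a blue handle, to be left in its holder; 0.18 kg, 185 mm long. Origin at the cutting tip, own z along the tool from tip to butt, own y across the blade. Along z: blade 0-80 mm (6 mm in x, 25 in y), neck and collar to 95, flat-sided handle 95-181 (24 mm in x, 26 in y), cap to 185; balance about 100. Starts tip down in either of the crate's two holders, leaning 45 to 49 degrees
- red_chisel_tip (a point): the cutting tip of the red chisel (its origin)
- red_chisel_butt (a point): the end of the red chisel's handle, 185 mm from its tip. In the holder it points up and to the robot's side, with the blade's width (own y) along the crate's y; the handle is free to be gripped from above across its own y, fingers on the two flat sides
- glue: white bottle with orange cap, 56 mm diameter, 150 mm high, standing beyond the track; leave alone; origin under its centre
- tape: yellow ring like a roll of tape, 100 mm diameter, 25 mm high, lying beyond the track; leave alone; origin under its centre
- sanding_block: cork block 110 x 65 mm with a wooden grip, 46 mm high, lying beyond the track; leave alone; origin under its centre
Things that resemble listed ones, but are neither listed nor needed, are in the scene too. What is meant by the red_chisel is not yellow, and is the smaller of those in its own colour. What is shaped like the blue_chisel but turquoise is not meant.

How it is judged (in metres and radians):
On the way, in this order (a step that is already met when the one before it is completed fails the run):
1. the crate is home in the bay with the red chisel still in its holder (y of crate in the frame of bay between -0.01 and 0.008 m and angle between crate's own z axis and vertical below 0.06 rad and z of red_chisel in the frame of crate below 0.035 m and x of red_chisel in the frame of crate between 0.045 and 0.075 m), for 0.2 s.
2. the red chisel is drawn clear of its holder, in the gripper (z of red_chisel in the frame of crate above 0.075 m and contact force between the fingers and red_chisel above 1 N), for 0.1 s.
At the end, for the whole second after the job is handed in: The red chisel is held by the fingers alone, at rest, level within 12 degrees, tip and butt both at least 24 cm above the bench; the crate is flat on the rollers within 10 mm of fully home; the blue chisel is seated in its holder; glue, tape and sanding block are within 30 mm of where they started (y of crate in the frame of bay between -0.01 and 0.008 m and angle between crate's own z axis and vertical below 0.06 rad and z of blue_chisel in the frame of crate below 0.035 m and x of blue_chisel in the frame of crate between 0.045 and 0.075 m and angle between red_chisel's own z axis and vertical between 1.3608 and 1.7808 rad and height (world z) of each of red_chisel_tip, red_chisel_butt above 0.24 m and contact force between the fingers and red_chisel above 1 N and contact force between red_chisel and crate below 0.05 N and contact force between red_chisel and blue_chisel below 0.05 N and contact force between red_chisel and track below 0.05 N and linear speed of red_chisel below 0.03 m/s and angular speed of red_chisel below 0.2 rad/s and linear speed of crate below 0.02 m/s and distance of each of glue, tape, sanding_block from where it was at the start of the episode below 0.03 m); the arm keeps its last pose, push and grip.
It fails at once if the blue chisel leaves its holder (z of blue_chisel in the frame of crate above 0.06 m).
It fails at once if a bystander (glue, tape, sanding block) is pushed away or knocked over (distance of any of glue, tape, sanding_block from where it was at the start of the episode above 0.03 m or angle between glue's own z axis and vertical above 0.4 rad).
It also fails if it takes over 53 s, if anything falls off the work surface, if the arm or the gripper's body presses on something with over 40 N, if the wrist force passes 120 N, or if a joint passes its speed limit or range.

## Working session

There is one attempt and no reset: what is moved stays moved. The work goes in short steps, Python scripts to look and compute and a tool call to move; the robot and the scene stay as the last step left them, time stands still between calls to the robot, and variables do not carry over. Pictures are saved under pics/ and viewed, and the job is handed in when it is done.

Besides the shell and the picture viewer there is one more tool, called after "Call:" by a JSON object that holds its "api" and its "payload", one argument or row to a line. send_rows: Moves the arm, as the interface text tells. Its arguments: {"type":"object","properties":{"travel":{"type":"array","items":{"type":"array","items":{"type":"number"}}},"rot":{"type":"array","items":{"type":"array","items":{"type":"number"}}},"jaw":{"type":"number"},"newtons":{"type":"number"}},"required":["travel","rot"]}

```bash
mkdir -p pics; ls
python3 - <<'E'
from plant import *
import cv2
print(observe())
for n in ("scene","top","wrist"):
    c=capture(n); cv2.imwrite(f"pics/{n}0.png",c["frame"][:,:,::-1]); print(n,c["mtx"].tolist(),c["cam_to_world"].round(4).tolist())
    import pickle; pickle.dump(c,open(f"{n}0.pkl","wb"))
try: print(pinch_z)
except Exception as e: print(e)
E
```

```text
pics
{'clock': 0.0, 'q': array([ 6.25396428e+01,  1.18853091e+01,  8.84051980e+01, -1.62729416e-03,
        7.98419174e+01, -8.62460738e+00]), 'qvel': array([ 0.08203507, -0.10242679,  0.12440659, -0.00729381, -0.02345542,
        0.04069032]), 'joint_torque': array([ 2.05180600e-04, -3.83030999e+01, -2.91594028e+01, -1.40905413e-04,
        1.03953524e-02,  4.91391546e-06]), 'position': array([0.18532105, 0.54351162, 0.23011196]), 'orientation': array([[-1.04098674e-03, -9.46449459e-01,  3.22850333e-01],
       [-2.06372486e-03,  3.22851854e-01,  9.46447263e-01],
       [-9.99997329e-01,  3.18964792e-04, -2.28929578e-03]]), 'ft_force': array([ 0.0888972 ,  0.32518258, -0.52292628]), 'torque': array([0.01010392, 0.01936946, 0.0155226 ]), 'gripper_width': 0.08534895564439945}
scene [[434.3077457661301, 0.0, 317.0419002492675], [0.0, 434.3077457661301, 240.24617893896624], [0.0, 0.0, 1.0]] [[-0.5178, 0.6602, -0.5442, 1.0698], [0.8553, 0.3866, -0.3449, 0.1701], [-0.0173, -0.644, -0.7648, 0.8446], [0.0, 0.0, 0.0, 1.0]]
top [[616.3518711122242, 0.0, 324.55712488181535], [0.0, 616.3518711122242, 238.8350308872022], [0.0, 0.0, 1.0]] [[-0.0271, -0.9952, 0.0935, 0.4342], [-0.9996, 0.0261, -0.0119, -0.147], [0.0094, -0.0938, -0.9955, 1.4969], [0.0, 0.0, 0.0, 1.0]]
wrist [[424.63188113817733, 0.0, 319.59511646077544], [0.0, 424.63188113817733, 238.79378033411743], [0.0, 0.0, 1.0]] [[0.3231, 0.9029, 0.2834, 0.1115], [0.9464, -0.3074, -0.0993, 0.5683], [-0.0026, 0.3003, -0.9538, 0.3744], [0.0, 0.0, 0.0, 1.0]]
-0.0187
```

View pics/scene0.png

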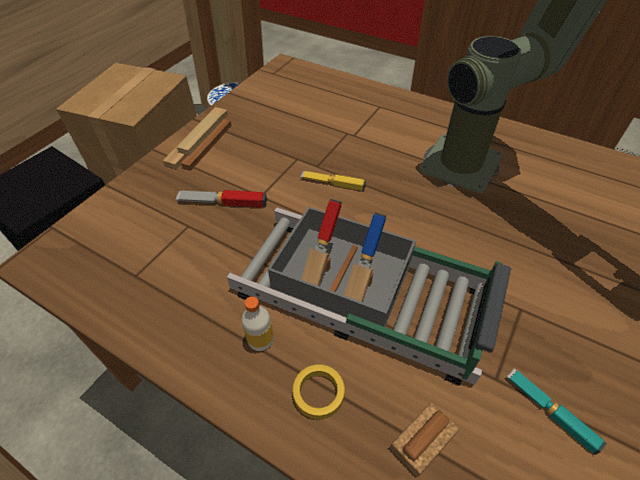

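View pics/top0.png

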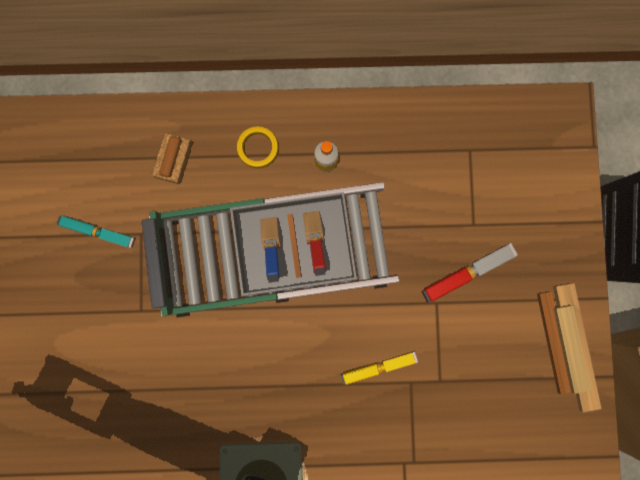

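View pics/wrist0.png

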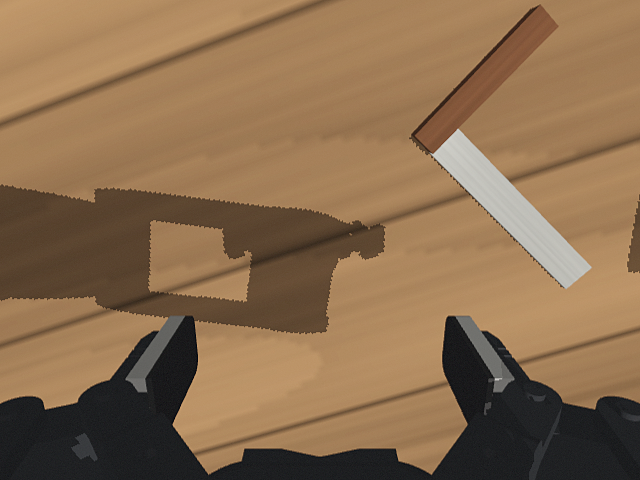

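The scene view shows the crate's red chisel at (329,228) and the blue one at (373,240), with a big red chisel on the bench at (225,198). In the top view these are at (317,250), (271,258) and (470,275). I'll enlarge the crops.

Run:
```python
import cv2
t=cv2.imread("pics/top0.png")
c=t[170:330,130:410]
cv2.imwrite("pics/topcrop.png",cv2.resize(c,None,fx=2.85,fy=2.85,interpolation=cv2.INTER_CUBIC))
s=cv2.imread("pics/scene0.png")[180:390,160:520]
cv2.imwrite("pics/scenecrop.png",cv2.resize(s,None,fx=2.2,fy=2.2,interpolation=cv2.INTER_CUBIC))
```

```text
(no output)
```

View pics/topcrop.png

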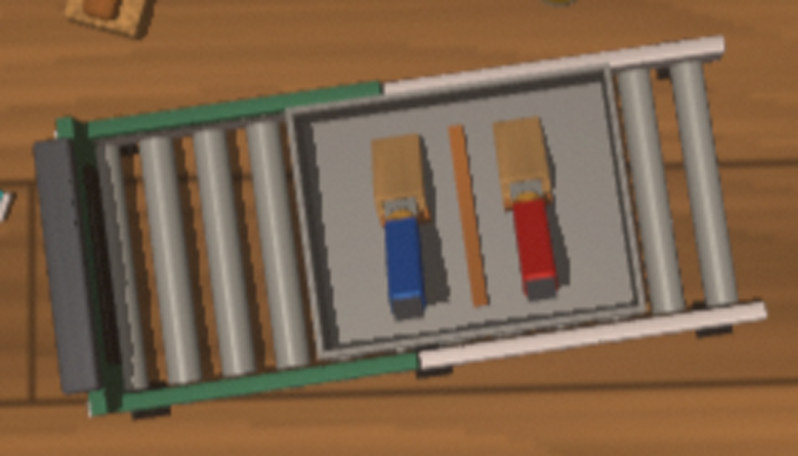

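View pics/scenecrop.png

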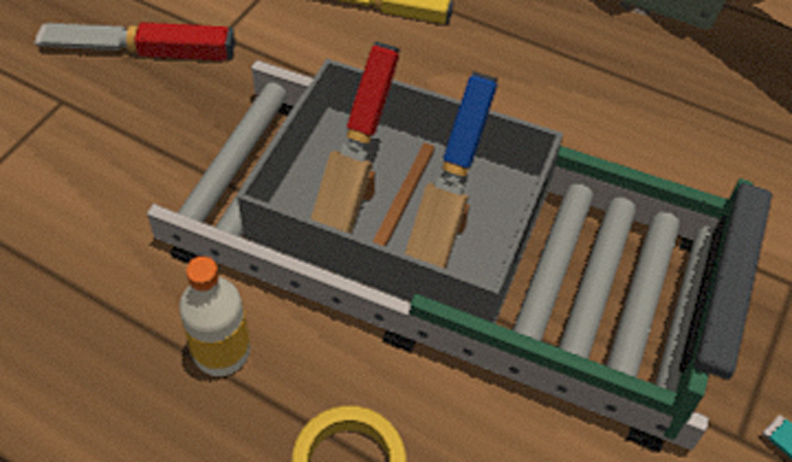

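```bash
cat > h.py <<'E'
import numpy as np, cv2, pickle
def ray(c,p,z):
    d=np.linalg.inv(c["mtx"])@np.array([p[0],p[1],1.]); T=c["cam_to_world"]; d=T[:3,:3]@d; o=T[:3,3]
    return o+d*(z-o[2])/d[2]
def proj(c,P):
    T=np.linalg.inv(c["cam_to_world"]); q=T[:3,:3]@np.asarray(P)+T[:3,3]; q=c["mtx"]@q; return q[:2]/q[2]
def mid(c1,p1,c2,p2):
    A=[];B=[]
    for c,p in((c1,p1),(c2,p2)):
        d=c["cam_to_world"][:3,:3]@np.linalg.inv(c["mtx"])@np.array([p[0],p[1],1.]);d/=np.linalg.norm(d)
        M=np.eye(3)-np.outer(d,d);A.append(M);B.append(M@c["cam_to_world"][:3,3])
    return np.linalg.solve(sum(A),sum(B))
E
python3 - <<'E'
from h import *
c=pickle.load(open("top0.pkl","rb")); s=pickle.load(open("scene0.pkl","rb"))
f=lambda u,v:(130+(u+.5)/2.85-.5,170+(v+.5)/2.85-.5)
g=lambda u,v:(160+(u+.5)/2.2-.5,180+(v+.5)/2.2-.5)
R=[ray(c,f(*p),.115)[:2] for p in((288,110),(610,67),(640,312),(318,357))]
print("crate corners",np.round(R,4).tolist(), "c",np.mean(R,0))
e1=R[0]-R[1];e2=R[3]-R[2];w1=R[0]-R[3];w2=R[1]-R[2]
for e in(e1,e2,w1,w2):print(np.linalg.norm(e),np.degrees(np.arctan2(e[1],e[0])))
# scene check
for p in((328,62),(561,133),(498,292),(242,198)): print("scene corner",ray(s,g(*p),.115)[:2].round(4))
ends=[ray(c,f(*p),.055)[:2] for p in((723,38),(765,318))]; print("rail ends",np.round(ends,4).tolist(),np.mean(ends,0),ends[0]-ends[1])
bar=[ray(c,f(*p),.128)[:2] for p in((35,145),(72,138),(97,388),(65,392))]; print("bar",np.round(bar,4).tolist(),np.mean(bar,0))
# butts
print("red butt",mid(c,f(541,287),s,g(386,46)))
for z in(.1,.15,.17):print(ray(c,f(541,287),z).round(3))
print("blue butt",mid(c,f(408,306),s,g(484,78)))
from plant import *
E
```

```text
crate corners [[0.6389, 0.0466], [0.6669, -0.2098], [0.4716, -0.2275], [0.4433, 0.0256]] c [ 0.55516777 -0.09125767]
0.2578343176769372 96.22299487011118
0.2546984915924895 96.39464224122314
0.19676622051438464 6.104986819844686
0.19603478123199555 5.18763720523642
scene corner [ 0.4757 -0.2268]
scene corner [0.4427 0.0253]
scene corner [0.6388 0.0495]
scene corner [ 0.6692 -0.2023]
rail ends [[0.699, -0.3073], [0.4656, -0.3333]] [ 0.58228002 -0.32031062] [0.23337608 0.02607621]
bar [[0.6144, 0.2428], [0.6192, 0.2139], [0.4239, 0.1949], [0.4215, 0.2196]] [0.51977875 0.21779969]
red butt [ 0.48988829 -0.14956045  0.18950308]
[ 0.494 -0.15   0.1  ]
[ 0.492 -0.15   0.15 ]
[ 0.491 -0.15   0.17 ]
blue butt [ 0.47846591 -0.05005494  0.18699566]
```

The red chisel I want is the smaller one in the crate at top (317,250). The larger red one at (470,275) and the yellow one at (380,368) lie on the bench and are decoys, and the turquoise one is at (95,232). In the enlarged crop the target sits in holder_a, at the crate's -y end, with red and grey visible. Track yaw is about 6.3°. I'll move in behind the crate.

Call:
{"api": "send_rows", "payload": {
  "travel": [
    [0.02,-0.042,0.03],
    [0.02,-0.042,0.03],
    [0.02,-0.042,0],
    [0.02,-0.042,0],
    [0.02,-0.042,0],
    [0.02,-0.042,0],
    [0.02,-0.042,0],
    [0.02,-0.042,0],
    [0.02,-0.042,0],
    [0.02,-0.042,0],
    [0.02,-0.042,0],
    [0.02,-0.042,0],
    [0.02,-0.042,0],
    [0.02,-0.042,0],
    [0.02,-0.042,0],
    [0.02,-0.042,0],
    [0.02,-0.042,0],
    [0.02,-0.042,0],
    [0.02,-0.042,0],
    [0.02,-0.042,0]
  ],
  "rot": [
    [0,0,1.3],
    [0,0,1.3],
    [0,0,1.3],
    [0,0,1.3],
    [0,0,1.3],
    [0,0,1.3],
    [0,0,1.3],
    [0,0,1.3],
    [0,0,1.3],
    [0,0,1.3],
    [0,0,1.3],
    [0,0,1.3],
    [0,0,1.3],
    [0,0,1.3],
    [0,0,1.3],
    [0,0,1.3],
    [0,0,1.3],
    [0,0,1.3],
    [0,0,1.3],
    [0,0,1.3]
  ],
  "jaw": 1,
  "newtons": 60
}}

```text
clock: 2.15
position: [0.5857, -0.3223, 0.2805]
orientation: [[0.002, -0.988, -0.153], [-0.002, -0.153, 0.988], [-1.0, -0.001, -0.003]]
ft_force: [0.8, 0.5, 1.0]
gripper_width: -0.0006
```

Call:
{"api": "send_rows", "payload": {
  "travel": [
    [-0.004,0.026,-0.02],
    [-0.004,0.026,-0.04],
    [0,0,-0.04],
    [0,0,-0.04],
    [0,0,-0.04],
    [0,0,-0.025],
    [0,0,0]
  ],
  "rot": [
    [0,0,-1.2],
    [0,0,-1.2],
    [0,0,0],
    [0,0,0],
    [0,0,0],
    [0,0,0],
    [0,0,0]
  ]
}}

```text
clock: 2.85
position: [0.5772, -0.277, 0.0616]
orientation: [[-0.003, -0.995, -0.1], [-0.002, -0.1, 0.995], [-1.0, 0.003, -0.001]]
ft_force: [-0.2, 0.1, -0.9]
gripper_width: -0.0002
```

Run:
```python
from plant import *
import cv2
o=observe();print(o["position"],o["q"])
c=capture("top"); cv2.imwrite("pics/top1.png",cv2.resize(c["frame"][150:350,130:450,::-1],None,fx=2.5,fy=2.5))
```

```text
[ 0.57723952 -0.27695126  0.06156699] [ -33.28478569   29.63880269   85.94304757   -0.18656308   64.50288188
 -128.94508982]
```

View pics/top1.png

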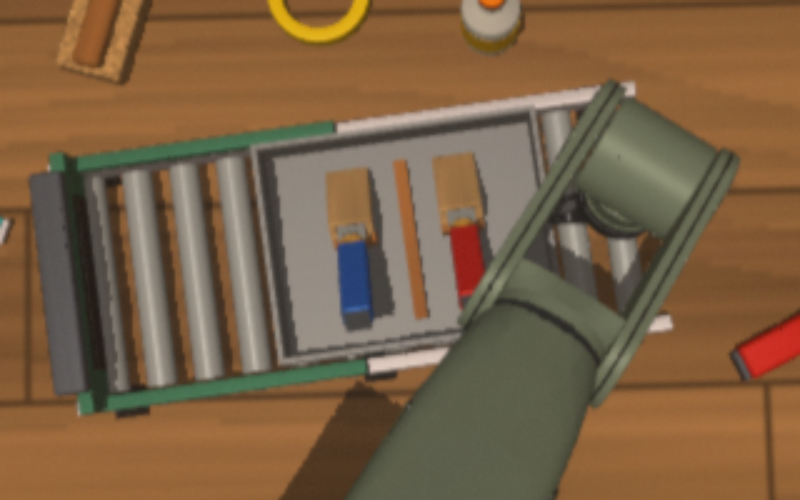

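Call:
{"api": "send_rows", "payload": {
  "travel": [
    [-0.001,0.012,0.012],
    [-0.001,0.01,0],
    [-0.001,0.008,0],
    [-0.001,0.008,0],
    [-0.001,0.008,0],
    [-0.001,0.008,0],
    [-0.001,0.008,0],
    [-0.001,0.008,0],
    [-0.001,0.01,0],
    [-0.001,0.01,0],
    [-0.001,0.01,0],
    [-0.001,0.01,0],
    [-0.001,0.01,0],
    [-0.001,0.01,0],
    [-0.001,0.01,0],
    [-0.001,0.01,0],
    [-0.001,0.01,0]
  ],
  "rot": [
    [0,0,0],
    [0,0,0],
    [0,0,0],
    [0,0,0],
    [0,0,0],
    [0,0,0],
    [0,0,0],
    [0,0,0],
    [0,0,0],
    [0,0,0],
    [0,0,0],
    [0,0,0],
    [0,0,0],
    [0,0,0],
    [0,0,0],
    [0,0,0],
    [0,0,0]
  ]
}}

```text
clock: 4.6
position: [0.5646, -0.1085, 0.0869]
orientation: [[0.013, -0.995, -0.1], [-0.014, -0.101, 0.995], [-1.0, -0.011, -0.016]]
ft_force: [-1.1, -1.9, 0.7]
gripper_width: -0.0
```

Run:
```python
from plant import *
import cv2
o=observe();print(o["position"],o["ft_force"])
c=capture("top"); cv2.imwrite("pics/top2.png",cv2.resize(c["frame"][150:350,130:450,::-1],None,fx=2.5,fy=2.5))
```

```text
[ 0.56456698 -0.10848592  0.08694258] [-1.12185485 -1.90085248  0.74919579]
```

View pics/top2.png

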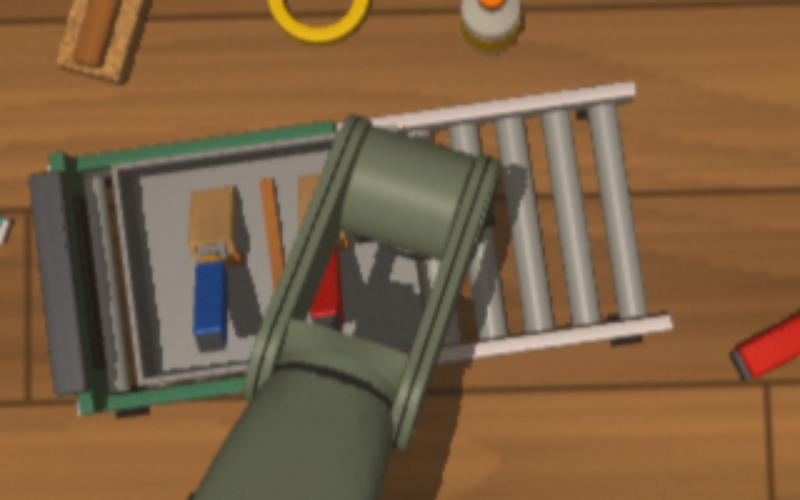

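Call:
{"api": "send_rows", "payload": {
  "travel": [
    [-0.001,0.006,-0.003],
    [0,0.006,-0.002],
    [-0.001,0.006,-0.002],
    [-0.001,0.006,0],
    [0,0.005,0],
    [-0.001,0.005,0]
  ],
  "rot": [
    [0,0,0],
    [0,0,0],
    [0,0,0],
    [0,0,0],
    [0,0,0],
    [0,0,0]
  ]
}}

```text
clock: 5.25
position: [0.5616, -0.0714, 0.0795]
orientation: [[0.016, -0.995, -0.102], [-0.016, -0.102, 0.995], [-1.0, -0.014, -0.018]]
ft_force: [1.3, -17.8, -2.7]
gripper_width: 0.0002
```

Run:
```python
from plant import *
import cv2
o=observe();print(o["position"],o["ft_force"])
c=capture("top"); cv2.imwrite("pics/top3.png",cv2.resize(c["frame"][170:330,130:330,::-1],None,fx=3.5,fy=3.5,interpolation=cv2.INTER_CUBIC))
```

```text
[ 0.56158536 -0.07137165  0.07945827] [  1.28463595 -17.75540253  -2.73736698]
```

View pics/top3.png

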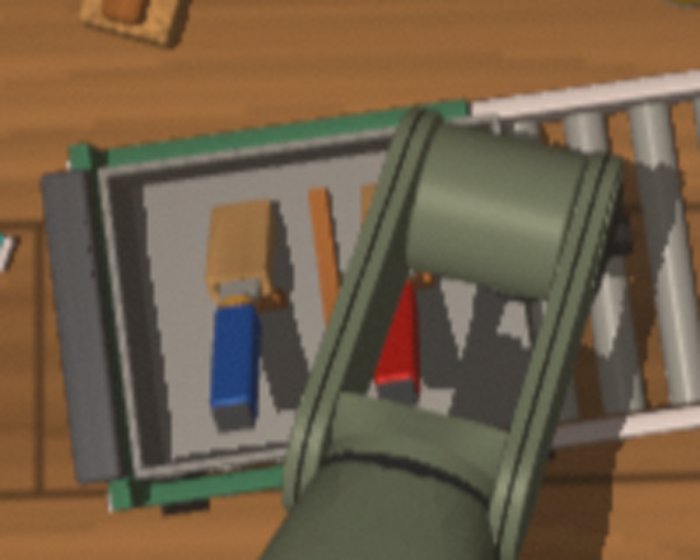

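The crate is against the stop, with 18 N of push-back. I'll hold briefly, ease off and back away.

Call:
{"api": "send_rows", "payload": {
  "travel": [
    [0,0.003,0],
    [0,0.003,0],
    [0,0.002,0],
    [0,0.0,0],
    [0,-0.002,0],
    [0,-0.003,0],
    [0,-0.006,0],
    [0,-0.015,0],
    [0.0,-0.02,0.02],
    [0,0,0.05],
    [0,0,0.05],
    [0,0,0.05],
    [0,0,0.05],
    [0,-0.02,0.05],
    [0,-0.04,0.02],
    [0,-0.04,0],
    [0,-0.04,0],
    [0,0,0]
  ],
  "rot": [
    [0,0,0],
    [0,0,0],
    [0,0,0],
    [0,0,0],
    [0,0,0],
    [0,0,0],
    [0,0,0],
    [0,0,0],
    [0,0,0],
    [0,0,0],
    [0,0,0],
    [0,0,0],
    [0,0,0],
    [0,0,0],
    [0,0,0],
    [0,0,0],
    [0,0,0],
    [0,0,0]
  ]
}}

```text
clock: 7.1
position: [0.5535, -0.2692, 0.376]
orientation: [[0.014, -0.995, -0.103], [-0.038, -0.103, 0.994], [-0.999, -0.011, -0.039]]
ft_force: [0.8, 0.4, 0.1]
gripper_width: 0.0004
```

Run:
```python
from plant import *
import cv2,pickle
o=observe();print(o["position"],o["ft_force"])
for n,(a,b,d,e) in dict(top=(170,330,130,340),scene=(180,390,240,520)).items():
  c=capture(n); pickle.dump(c,open(n+"4.pkl","wb")); cv2.imwrite(f"pics/{n}4.png",cv2.resize(c["frame"][a:b,d:e,::-1],None,fx=2.8 if n=="scene" else 3.5,fy=2.8 if n=="scene" else 3.5,interpolation=cv2.INTER_CUBIC))
```

```text
[ 0.55351795 -0.26915449  0.37596841] [0.80986312 0.39534003 0.11510547]
```

View pics/top4.png

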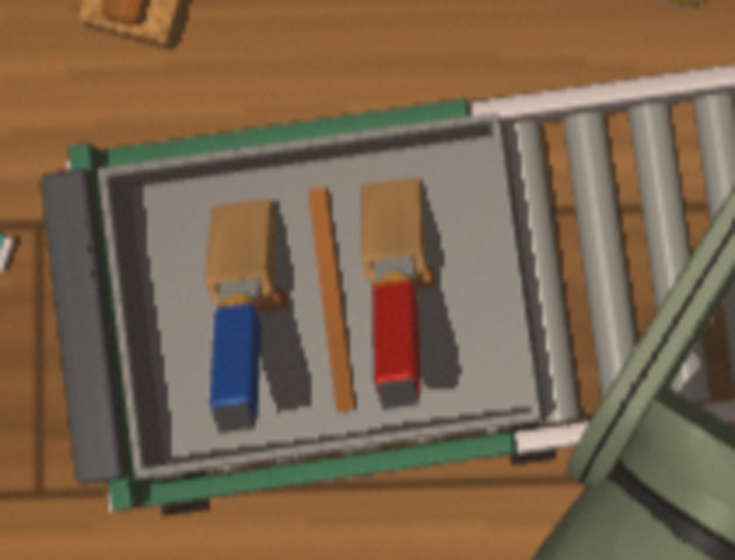

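View pics/scene4.png

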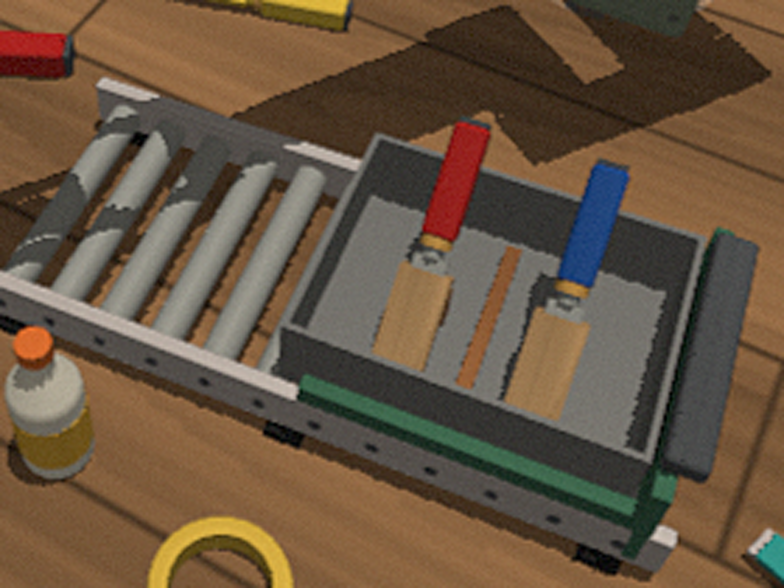

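Run:
```python
from h import *
c=pickle.load(open("top4.pkl","rb")); s=pickle.load(open("scene4.pkl","rb"))
for n,cc,win in(("top",c,(220,300,220,260)),("scene",s,(200,290,370,425))):
    im=cc["frame"].astype(int); m=((im[...,0]>110)&(im[...,1]<60)&(im[...,2]<60)).astype(np.uint8)
    k=np.zeros_like(m);a,b,d,e=win;k[a:b,d:e]=m[a:b,d:e]
    ct=max(cv2.findContours(k,0,2)[0],key=cv2.contourArea); r=cv2.minAreaRect(ct); print(n,k.sum(),r); print(cv2.boxPoints(r).round(1).tolist())
f=lambda u,v:(130+(u+.5)/3.5-.5,170+(v+.5)/3.5-.5)
g=lambda u,v:(240+(u+.5)/2.8-.5,180+(v+.5)/2.8-.5)
t=[f(372,285),f(413,281),f(420,370),f(376,380)]; q=[g(423,235),g(459,243),g(490,130),g(456,121)]
# correspondence: top left(col small)=+y ; scene right = +y
P=[mid(c,t[0],s,q[1]),mid(c,t[1],s,q[0]),mid(c,t[2],s,q[3]),mid(c,t[3],s,q[2])]
P=np.array(P);print(P.round(4))
lo=(P[0]+P[1])/2;hi=(P[2]+P[3])/2;a=hi-lo;L=np.linalg.norm(a);a/=L
print("lo",lo,"hi",hi,"len",L,"axis",a,"lean",np.degrees(np.arccos(a[2])))
R=[ray(c,f(*p),.115)[:2] for p in((100,172),(497,120),(545,418),(135,478))]
print(np.round(R,4).tolist(),np.mean(R,0));
e=(R[0]+R[3]-R[1]-R[2]);print("yaw",np.degrees(np.arctan2(e[1],e[0]))-90,np.linalg.norm(e)/2)
from plant import *
```

```text
top 301 ((242.5, 264.5), (27.0, 11.0), 90.0)
[[237.0, 251.0], [248.0, 251.0], [248.0, 278.0], [237.0, 278.0]]
scene 504 ((402.20001220703125, 243.9000244140625), (12.332881927490234, 41.425838470458984), 18.434947967529297)
[[389.79998779296875, 261.6000061035156], [402.8999938964844, 222.3000030517578], [414.6000061035156, 226.1999969482422], [401.5, 265.5]]
[[ 5.390e-01  3.550e-02  1.378e-01]
 [ 5.414e-01  9.700e-03  1.327e-01]
 [ 4.824e-01 -2.000e-04  1.948e-01]
 [ 4.776e-01  2.530e-02  1.946e-01]]
lo [0.54019812 0.02260026 0.13526636] hi [0.48001639 0.01257103 0.19470273] len 0.08517692363533808 axis [-0.70654971 -0.11774575  0.697799  ] lean 45.74931669712981
[[0.6192, 0.21], [0.6464, -0.046], [0.4536, -0.0729], [0.4227, 0.1882]] [0.53549844 0.06982002]
yaw 6.4229608335843125 0.2601465396453502
```

The crate is seated flush at the pad: its corners put its centre at (0.5355, 0.070) and its yaw at 6.4°. The red handle's centre is about (0.502, 0.0165, 0.156), leaning about 46°. Next I'll move above it and level the tool.

Call:
{"api": "send_rows", "payload": {
  "travel": [
    [-0.006,0.036,0],
    [-0.006,0.036,0],
    [-0.006,0.036,0],
    [-0.006,0.036,0],
    [-0.006,0.036,-0.02],
    [-0.007,0.036,-0.03],
    [-0.007,0.036,-0.03],
    [-0.007,0.034,-0.03],
    [0,0,0],
    [0,0,0]
  ],
  "rot": [
    [1.1,0.4,0.3],
    [1.1,0.4,0.2],
    [0,0,0],
    [0,0,0],
    [0,0,0],
    [0,0,0],
    [0,0,0],
    [0,0,0],
    [0,0,0],
    [0,0,0]
  ],
  "jaw": -0.4
}}

```text
clock: 8.2
position: [0.4939, 0.0394, 0.2594]
orientation: [[-0.003, -0.992, -0.127], [0.011, -0.127, 0.992], [-1.0, 0.002, 0.012]]
ft_force: [0.3, -0.1, 0.2]
gripper_width: 0.0598
```

Run:
```python
from plant import *
import cv2
o=observe();print(o["position"].round(4),o["ft_force"],o["gripper_width"],o["orientation"].round(3))
c=capture("wrist"); cv2.imwrite("pics/w5.png",c["frame"][:,:,::-1])
```

```text
[0.4939 0.0394 0.2594] [ 0.27565694 -0.08513169  0.18189869] 0.05975119219449098 [[-0.003 -0.992 -0.127]
 [ 0.011 -0.127  0.992]
 [-1.     0.002  0.012]]
```

View pics/w5.png

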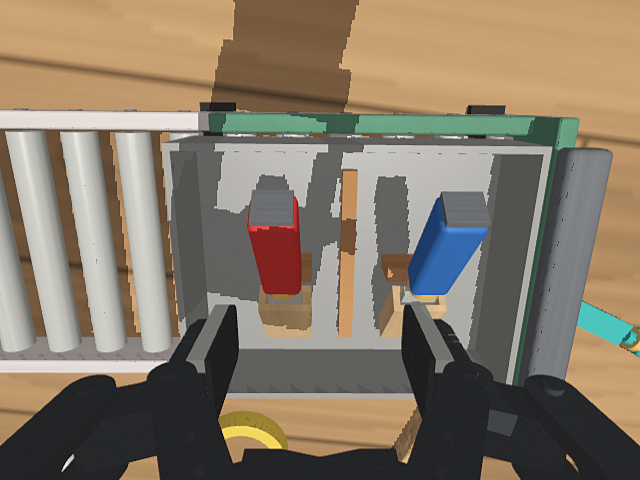

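Call:
{"api": "send_rows", "payload": {
  "travel": [
    [0.004,-0.012,0],
    [0.004,-0.011,0],
    [0,0,0],
    [0,0,0]
  ],
  "rot": [
    [-0.3,0,-0.4],
    [-0.3,0,-0.4],
    [0,0,0],
    [0,0,0]
  ]
}}

```text
clock: 8.65
position: [0.5053, 0.0107, 0.263]
orientation: [[0.003, -0.994, -0.107], [-0.001, -0.107, 0.994], [-1.0, -0.003, -0.002]]
ft_force: [-0.8, -1.1, 0.2]
gripper_width: 0.0597
```

Run:
```python
from plant import *
from h import *
o=observe();print(o["position"].round(4),o["orientation"].round(3))
c=capture("wrist"); im=c["frame"].copy()
for P,col in(((.5015,.0167,.1565),(255,255,255)),((.510,.0176,.165),(0,255,0)),((.4800,.0126,.1947),(0,255,255)),((.5402,.0226,.1353),(255,0,255)),(o["position"],(255,255,0))):
    p=proj(c,P); print(p.round(1)); cv2.circle(im,tuple(int(v) for v in p),3,col,-1)
cv2.imwrite("pics/w6.png",im[:,:,::-1])
```

```text
[0.5053 0.0107 0.263 ] [[ 0.003 -0.994 -0.107]
 [-0.001 -0.107  0.994]
 [-1.    -0.003 -0.002]]
[330.9 232.2]
[331.1 249.9]
[329.5 213. ]
[332.3 277.5]
[320.6 321. ]
```

View pics/w6.png

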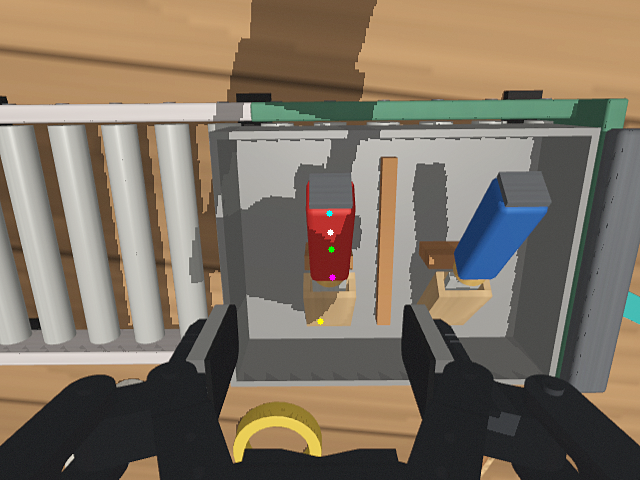

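The projected handle points fall on the red handle's middle at (331,240), so the position is confirmed. Descending to grasp.

Call:
{"api": "send_rows", "payload": {
  "travel": [
    [-0.002,0.005,-0.02],
    [0,0,-0.03],
    [0,0,-0.03],
    [0,0,-0.025],
    [0,0,-0.012],
    [0,0,0],
    [0,0,0]
  ],
  "rot": [
    [0,0,0],
    [0,0,0],
    [0,0,0],
    [0,0,0],
    [0,0,0],
    [0,0,0],
    [0,0,0]
  ]
}}

```text
clock: 9.4
position: [0.5066, 0.0135, 0.1469]
orientation: [[0.013, -0.995, -0.103], [-0.002, -0.103, 0.995], [-1.0, -0.012, -0.004]]
ft_force: [-0.4, -0.3, 0.9]
gripper_width: 0.0598
```

Run:
```python
from plant import *
from h import *
o=observe();print(o["position"].round(4),o["orientation"].round(3),o["ft_force"])
c=capture("wrist"); im=c["frame"].copy()
cv2.imwrite("pics/w7.png",im[:,:,::-1])
c=capture("scene"); im=c["frame"][130:350,260:520]
cv2.imwrite("pics/s7.png",cv2.resize(im[:,:,::-1],None,fx=2.6,fy=2.6))
```

```text
[0.5066 0.0135 0.1469] [[ 0.013 -0.995 -0.103]
 [-0.002 -0.103  0.995]
 [-1.    -0.012 -0.004]] [-0.42926682 -0.31980502  0.94098997]
```

View pics/w7.png

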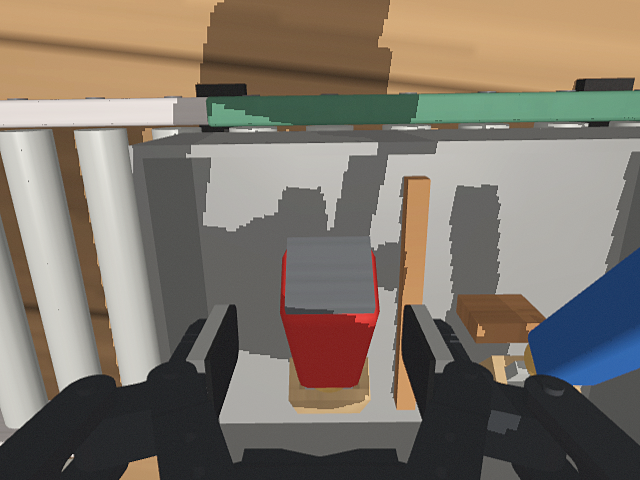

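View pics/s7.png

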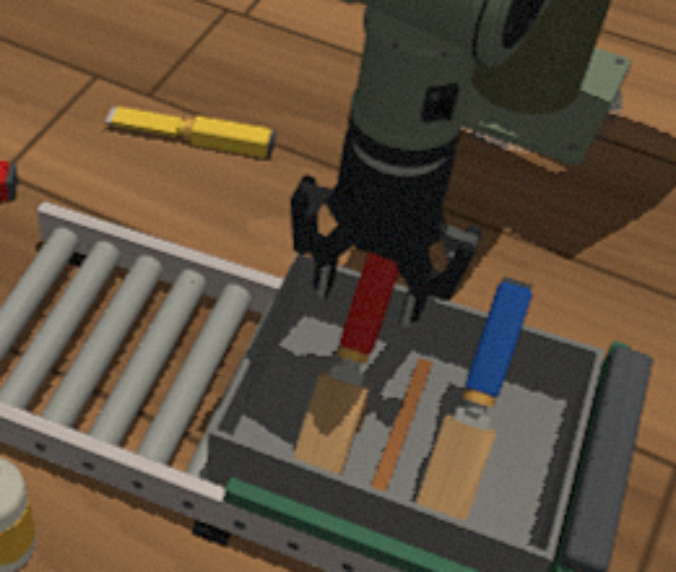

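Call:
{"api": "send_rows", "payload": {
  "travel": [
    [-0.003,0.002,-0.004],
    [-0.002,0.002,-0.003],
    [0,0,0],
    [0,0,0]
  ],
  "rot": [
    [0,0.4,0.2],
    [0,0.3,0.1],
    [0,0,0],
    [0,0,0]
  ]
}}

```text
clock: 9.9
position: [0.5042, 0.0176, 0.1435]
orientation: [[0.008, -0.994, -0.109], [-0.003, -0.109, 0.994], [-1.0, -0.007, -0.004]]
ft_force: [0.9, -0.4, -0.8]
gripper_width: 0.06
```

Call:
{"api": "send_rows", "payload": {
  "travel": [
    [-0.003,0,-0.004],
    [-0.001,0,-0.002],
    [0,0,0]
  ],
  "rot": [
    [0,0,0],
    [0,0,0],
    [0,0,0]
  ]
}}

```text
clock: 10.2
position: [0.5, 0.0177, 0.1373]
orientation: [[0.008, -0.994, -0.109], [-0.003, -0.109, 0.994], [-1.0, -0.008, -0.004]]
ft_force: [-0.2, 0.0, 0.8]
gripper_width: 0.0598
```

Call:
{"api": "send_rows", "payload": {
  "travel": [
    [0,0,0],
    [0,0,0],
    [0,0,0],
    [0,0,0],
    [0,0,0],
    [0,0,0],
    [0,0,0]
  ],
  "rot": [
    [0,0,0],
    [0,0,0],
    [0,0,0],
    [0,0,0],
    [0,0,0],
    [0,0,0],
    [0,0,0]
  ],
  "jaw": 1,
  "newtons": 60
}}

```text
clock: 10.9
position: [0.4998, 0.0176, 0.1372]
orientation: [[0.008, -0.994, -0.108], [-0.003, -0.108, 0.994], [-1.0, -0.007, -0.004]]
ft_force: [0.4, 0.6, 0.9]
gripper_width: 0.0255
```

Run:
```python
from plant import *
from h import *
o=observe();print(o["position"].round(4),o["orientation"].round(3),o["ft_force"],o["gripper_width"])
c=capture("top"); im=c["frame"][170:330,130:340]
cv2.imwrite("pics/t8.png",cv2.resize(im[:,:,::-1],None,fx=3.5,fy=3.5,interpolation=cv2.INTER_CUBIC))
c=capture("wrist"); cv2.imwrite("pics/w8.png",c["frame"][:,:,::-1])
```

```text
[0.4998 0.0176 0.1372] [[ 0.008 -0.994 -0.108]
 [-0.003 -0.108  0.994]
 [-1.    -0.007 -0.004]] [0.43046675 0.59800916 0.88040919] 0.025524790209309114
```

View pics/t8.png

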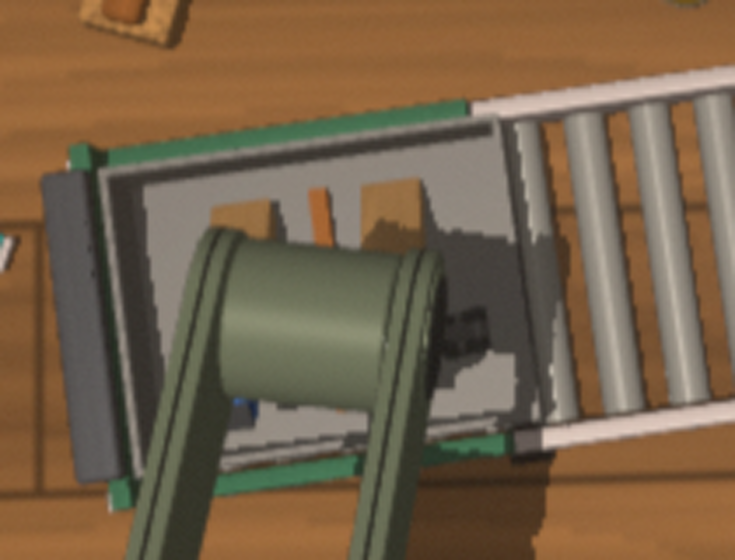

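View pics/w8.png

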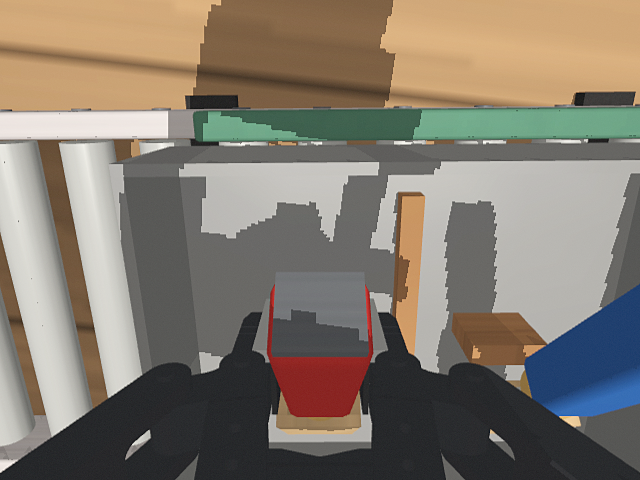

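Call:
{"api": "send_rows", "payload": {
  "travel": [
    [-0.0057,-0.0006,0.0056],
    [-0.0057,-0.0006,0.0056],
    [-0.0057,-0.0006,0.0056],
    [-0.0057,-0.0006,0.0056]
  ],
  "rot": [
    [0,0,0],
    [0,0,0],
    [0,0,0],
    [0,0,0]
  ]
}}

```text
clock: 11.4
position: [0.4748, 0.0152, 0.16]
orientation: [[0.005, -0.994, -0.109], [-0.003, -0.109, 0.994], [-1.0, -0.005, -0.004]]
ft_force: [0.1, 0.3, -1.7]
gripper_width: 0.0253
```

Call:
{"api": "send_rows", "payload": {
  "travel": [
    [-0.0055,-0.0006,0.0058],
    [-0.007,-0.0008,0.007],
    [-0.007,-0.0008,0.007],
    [-0.007,-0.0008,0.007],
    [-0.007,-0.0008,0.007],
    [-0.007,-0.0008,0.007],
    [-0.007,-0.0008,0.008],
    [0,0,0.02],
    [0,0,0.03],
    [0,0,0.03],
    [0,0,0.02],
    [0,0,0]
  ],
  "rot": [
    [0,0,0],
    [0,0,0],
    [0,0,0],
    [0,0,0],
    [0,0,0],
    [0,0,0],
    [0,0,0],
    [0,0,0],
    [0,0,0],
    [0,0,0],
    [0,0,0],
    [0,0,0]
  ]
}}

```text
clock: 12.6
position: [0.4177, 0.0094, 0.319]
orientation: [[0.005, -0.994, -0.108], [-0.003, -0.108, 0.994], [-1.0, -0.004, -0.004]]
ft_force: [0.8, -0.2, -2.8]
gripper_width: 0.0252
```

Run:
```python
from plant import *
from h import *
o=observe();print(o["position"].round(4),o["orientation"].round(3),o["ft_force"],o["gripper_width"],o["q"].round(1))
c=capture("scene"); im=c["frame"][60:360,240:540]
cv2.imwrite("pics/s9.png",cv2.resize(im[:,:,::-1],None,fx=2,fy=2))
```

```text
[0.4177 0.0094 0.319 ] [[ 0.005 -0.994 -0.108]
 [-0.003 -0.108  0.994]
 [-1.    -0.004 -0.004]] [ 0.8480607  -0.22249633 -2.83208136] 0.02523539879566756 [-1.050e+01 -1.170e+01  1.016e+02 -1.000e-01  8.980e+01 -1.067e+02]
```

View pics/s9.png

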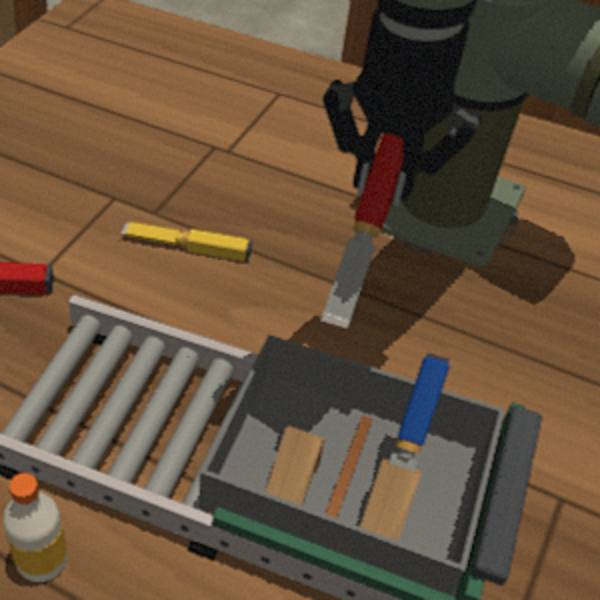

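The chisel is clear of the holder, the crate is still home and the blue chisel is still seated. Now I'll turn it level and raise it.

Call:
{"api": "send_rows", "payload": {
  "travel": [
    [0.005,0,0.005],
    [0.005,0,0.005],
    [0.005,0,0.005],
    [0.005,0,0.005],
    [0.005,0,0.005],
    [0.005,0,0.005],
    [0.005,0,0.005],
    [0.005,0,0.005],
    [0,0,0],
    [0,0,0]
  ],
  "rot": [
    [0.6,-5.5,0],
    [0.6,-5.5,0],
    [0.6,-5.5,0],
    [0.6,-5.5,0],
    [0.6,-5.5,0],
    [0.6,-5.5,0],
    [0.6,-5.5,0],
    [0.6,-5.5,0],
    [0,0,0],
    [0,0,0]
  ]
}}

```text
clock: 13.65
position: [0.4485, 0.0118, 0.335]
orientation: [[0.689, -0.717, -0.108], [0.08, -0.072, 0.994], [-0.721, -0.693, 0.008]]
ft_force: [-0.0, 0.0, -0.1]
gripper_width: 0.0254
```

Run:
```python
from plant import *
from h import *
o=observe();print(o["position"].round(4),o["orientation"].round(3),o["ft_force"],o["gripper_width"],o["q"].round(1))
for n in("scene","top"):
  c=capture(n);pickle.dump(c,open(n+"10.pkl","wb")); im=c["frame"][20:340,240:560] if n=="scene" else c["frame"][150:400,130:400]
  cv2.imwrite(f"pics/{n}10.png",cv2.resize(im[:,:,::-1],None,fx=2,fy=2) if n=="scene" else cv2.resize(im[:,:,::-1],None,fx=2.4,fy=2.4))
```

```text
[0.4485 0.0118 0.335 ] [[ 0.689 -0.717 -0.108]
 [ 0.08  -0.072  0.994]
 [-0.721 -0.693  0.008]] [-0.046132    0.04913275 -0.14900658] 0.025417009880644756 [ -25.3  -39.4  126.8   26.2   56.2 -128.8]
```

View pics/scene10.png

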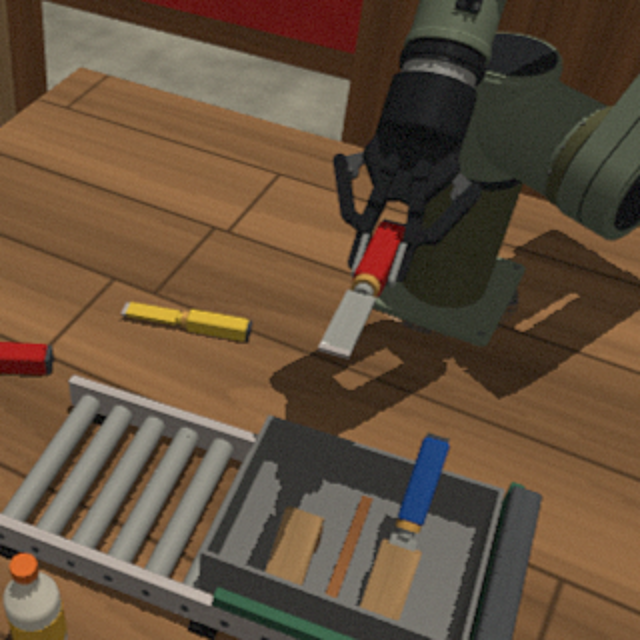

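View pics/top10.png

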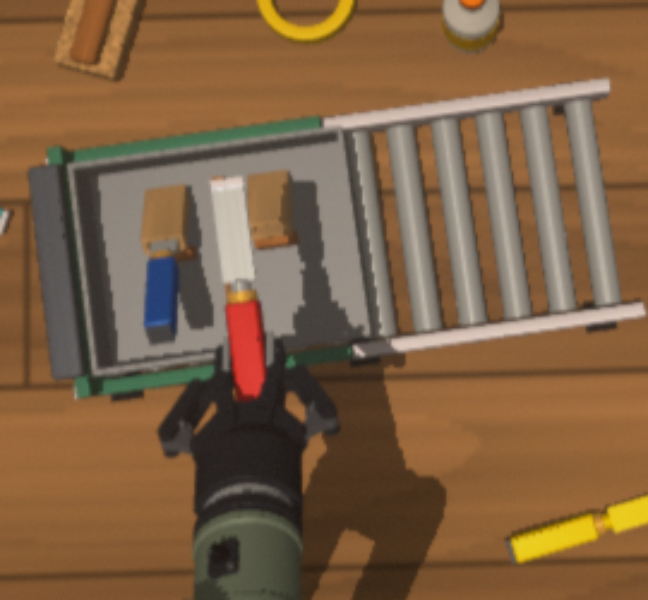

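Run:
```python
from h import *
s=pickle.load(open("scene10.pkl","rb"));t=pickle.load(open("top10.pkl","rb"))
f=lambda u,v:(240+(u+.5)/2-.5,20+(v+.5)/2-.5); g=lambda u,v:(130+(u+.5)/2.4-.5,150+(v+.5)/2.4-.5)
tip=mid(s,f(336,352),t,g(227,180)); col=mid(s,f(367,283),t,g(240,291)); d=col-tip
print(tip,col,np.linalg.norm(d),"elev",np.degrees(np.arcsin(d[2]/np.linalg.norm(d))))
ft=lambda u,v:(130+u/2.4,150+v/2.4)
R=[ray(t,ft(*p),.115)[:2] for p in((66,167),(341,130),(375,336),(92,377))];print(np.mean(R,0))
from plant import *
print(observe()["qvel"].round(2))
```

```text
[0.57189312 0.026251   0.3580874 ] [0.48563117 0.01656714 0.36248706] 0.0869152400917523 elev 2.9015584477093475
[0.53390137 0.06942428]
[ 0.32  0.38 -1.65  0.77 -0.73 -0.21]
```

Call:
{"api": "send_rows", "payload": {
  "travel": [
    [0,0,0],
    [0,0,0],
    [0,0,0]
  ],
  "rot": [
    [0,0,0],
    [0,0,0],
    [0,0,0]
  ]
}}

```text
clock: 14.05
position: [0.45, 0.0123, 0.3365]
orientation: [[0.687, -0.718, -0.111], [0.082, -0.075, 0.994], [-0.722, -0.692, 0.008]]
ft_force: [-0.4, 0.5, -1.8]
gripper_width: 0.025
```

Run:
```python
from plant import *
o=observe();print(o["position"].round(4),o["qvel"].round(2),o["gripper_width"],o["orientation"].round(3).tolist())
print(hand_in())
```

```text
[0.45   0.0123 0.3365] [ 0.49  0.62 -0.62 -0.25  0.19  0.22] 0.025017612987217483 [[0.687, -0.718, -0.111], [0.082, -0.075, 0.994], [-0.722, -0.692, 0.008]]
the job is handed in; nothing more can be done
None
```

I pushed the crate against the end stop, drew the small red chisel out of holder_a, turned it level and handed the job in at about 14 s. The hand-in gives no verdict, so these are my own last checks:

- **Red chisel:** it is about 3° off level, with the tip at about 0.36 m and the butt at about 0.37 m by calculation. The gripper is closed on it at 25 mm, with the joints nearly still.
- **Crate:** it measured about 18 N against the stop when pushed. After I backed off it stayed flush, and its measured centre has moved by under 2 mm since, which is within measurement error.
- **Other things:** the blue chisel is still seated in its holder. The glue, tape and sanding block looked untouched, though I judged those by eye and did not measure them.

No check failed. The one disagreement was small: the handle's heading measured 9.5° against the crate's 6.4°, and the wrist view confirmed the position before I gripped it.

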